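# Take a panel's length with the tape measure and lock it

## Task

Take the overall length of the pinned panel with the tape measure: tip its nose down and hook its end over the panel's lipped end, draw the case back against the spring until it is past the plain end, stand it on the bench and ease it gently up against that plain end, without letting it snap, and let go. Then press the thumb lock on top firmly down, without leaning hard on it, so that the tape stays set to the length, and leave it there. Leave the other things on the bench alone.

Things in the scene. Friction and masses are not known exactly. Their poses are not given: they have to be found in the camera images.
- tape: tape measure, loose, 0.27 kg or so: grey case 72 long (x), 34 thick (y), 62 high, upright on a black rubber base; origin: centre of the base; x to the nose, where the blade comes out, z up. Its front is a flat upright face 36 ahead, 30 high. The stiff flat blade, 19 wide, 2 thick, leaves it level, its underside 11 above the base. Behind the panel it can stand level, the blade passing 2 above the panel
- tape_grip (a point): middle of the tape's case, 6 behind the centre and 34 above the base: the place to grip it across its 34 thickness, clear of the lock; axes as tape
- tape_front (a point): foot of the case's front face, at the level of the base, mid-thickness, axes as tape. While the case is over the panel its base must ride above it, the blade sloping down to the hook
- hook (a point): inner corner of the end hook: on its face towards the case, at the underside of the blade, mid-width; axes as tape. The hook is 2 thick, 20 wide and reaches 10 below this point; retracted it stands 14 ahead of the case front. With the case level over the panel it is too high to catch; with the nose tipped down by 40 degrees it reaches below the base's front edge and catches
- blade (a joint): how far the blade is drawn out, m, 0 (retracted) to 0.284; the hook's inner face is then 14 mm + this ahead of the case front. The spring pulls it back with 3.2 N at 0, growing to 4.3 N at full length
- lock_top (a point): middle of the ribbed top of the black thumb lock, a block 16 long (x), 18 wide, on the front shoulder of the case, 25 ahead of the base's centre and 72 above the base when off (10 above the crown of the case); axes as tape
- lock (a joint): thumb lock: 0 off; pressed from above it slides down and a little forward (65 degrees below level) against about 6 N, stays where it is left, and its brake shoe bites on the blade at 6 mm (0.006), where it comes up hard; press on it with 12 to 18 N
- panel: the light wooden panel, 70 wide (y) and 9 thick, fixed to the bench between two low battens (8 high, 16 wide, along its sides, staying 23 short of its near end); x runs along its length from the plain near end to the lipped far end; origin: under the middle of the light part (215 long). Its overall length with the lipping, 218 to 234, varies from panel to panel
- near_end (a point): top edge of the panel's near end, the plain one without a lipping, mid-width, 9 above the bench; axes as panel
- lipping: the lipping, a strip glued across the far end of the panel, 22 by 70 by 9, fixed; origin: centre of its underside, axes as panel; its outer face is 11 ahead (x)
- far_end (a point): top edge of the lipping's outer face, mid-width, 9 above the bench: what the hook goes over; axes as panel
- chisel: flat chisel lying beside the panel, 250 long, up to 27 high
- gouge: round gouge lying beside the panel, 230 long, up to 27 high
- mallet: dark turned mallet lying down, 247 long, 76 thick
- glue: white bottle, 62 wide, 170 high
- tin: lidded steel can, 76 wide, 72 high
- offcut: wood offcut 75 x 52 x 35
- pliers: black-handled pliers, 150 long, 14 high
There are look-alikes about, which are no part of the job. Of the things like the tape, leave any that is blue or purple; of the rest the larger one is meant.

How it is judged:
By the outcome, as a careful person would: the job done as asked, in the order asked, and still so for the second after the job is handed in, with the robot touching nothing.
It also fails if it takes over 72 s, if anything falls off the work surface, if the arm or the gripper's body presses on something with over 40 N, if the wrist force passes 120 N, or if a joint passes its speed limit or range.

## Robot

A 6-joint arm with a two-finger parallel gripper is mounted at the origin on the work surface. World frame = base frame: x ahead of the robot, y to its left, z up, the work surface at z = 0. Lengths are in m, angles in rad, forces in N, time in s.
With the tool pointing down it reaches from about 0.225 to 0.875 m from the base axis. Payload 3.4 kg.
Tool frame: the origin (TCP) lies on the centre line of the jaws, within the pads' length; the fingertips stand 14 mm ahead of it and the grasp point (between the pads) lies 5 mm behind it; z points along the fingers, y is the direction in which the jaws open and shut (so a half turn about z gives the same grasp; the last joint's range is limited). The gripper opens to 85 mm and grips with 20 to 120 N. Pads are 22 mm wide; open, the fingers measure 114 mm over their backs; the gripper's body (76 mm by 85 mm) begins 54 mm behind the grasp point. The pads swing forward as they close: fully open they stand 13 mm farther back than shut.
Start: joints at [1.032, 0.276, 1.505, -0, 1.361, -0.121], TCP at [0.233, 0.526, 0.245] pointing down, gripper open.
Joint ranges: [-2.89, 2.89], [-0.75, 2.08], [0.22, 2.7], [-1.18, 4.32], [0.11, 2.71], [-2.7, 2.7]. Speed limits (rad/s): [2.57, 2.57, 3.14, 3.14, 3.14, 3.14].

## Interface

Orientations are given as a 3x3 rotation matrix whose columns are the frame's x, y, z axes.
In Python, from rig import r, effector, status, cams gives the robot as it stands. Calls block until the motion is done:
- r.reach(position, orientation): joint-space move of the TCP to a pose.
- r.move_l(position, rotation=None, vel=0.15, threshold=None): straight line of the TCP; rotation=None keeps the orientation; vel is the mean speed in m/s. With threshold (N) it stops when the force on the tool has changed by that much, and returns True; else False.
- r.move_joints(angles): joint-space move.
- effector.grip(opening, grip_force=None): opening from 0.0 (shut) to 1.0 (fully open); grip_force is the grip in N (None keeps the last); returns when the fingers have stopped.
- r.dwell(seconds).
- r.ik(position, orientation): joint angles nearest the present ones, or None.
- status.read_state(): the state.
- cams.camera(name): name is "scene" or "top"; returns the picture (480x640x3 uint8, red, green, blue); there is no depth.
- cams.camera_info(name): a dict with "fx", "fy", "cx", "cy" (pixels), "rvec" (rotation vector, rad) and "tvec" (3), from world to camera coordinates, as OpenCV has them. Camera axes: x right, y down, z forward; pixel columns grow to the right and rows downward; lengths in m; the calibration is good to about 2 mm. A picture is of the moment at which its call begins. camera_info takes no time and is no camera call.
A pose or a line that the arm cannot do raises r.MotionError and nothing moves.
- r.finish_job(): hands the job in, once; it reports no verdict.
The state is a dict: "clock": time; "q": joint angles; "joint_velocities": joint speeds; "tau": joint torques, N m; "tool_pos": TCP position; "tcp_rot": TCP orientation; "ft_force": force on the tool from outside, world axes, zero at the start; "torque": the same for the moment, N m; "width": opening from 0.0 (shut) to 1.0 (fully open).
Only numpy, scipy, OpenCV 4.12 (cv2) and the standard library are available. Lean on these libraries where they do the work, as an engineer would, in place of code of your own. Each camera call takes 0.05 s, during which the arm holds its last target. There are 200 camera calls.

## Working session

There is one attempt and no reset: what is moved stays moved. The work goes in short steps, each a Python script; the robot and the scene stay as the last script left them, time stands still between calls to the robot, and variables do not carry over. Pictures are saved under pics/ and viewed, about 8 in all and at most 12, crops included, and the job is handed in when it is done.

```bash
ls; mkdir -p pics
python3 - <<'E'
from rig import r,effector,status,cams
import cv2
for n in ("top","scene"):
    im=cams.camera(n); cv2.imwrite(f"pics/{n}0.png",im[:,:,::-1]); print(n,cams.camera_info(n))
E
```

```text
pics
top {'fx': 561.3833174079922, 'fy': 561.3833174079922, 'cx': 313.95656865421927, 'cy': 241.79915818740918, 'rvec': array([ 2.15960658, -2.1123973 ,  0.13312365]), 'tvec': array([0.00248944, 0.59165041, 1.18495954])}
scene {'fx': 486.6332213433294, 'fy': 486.6332213433294, 'cx': 319.1841487052732, 'cy': 231.98583707952906, 'rvec': array([ 1.1432341 ,  2.17883183, -1.12060182]), 'tvec': array([ 0.31763704, -0.20618713,  1.45459973])}
```

View pics/top0.png

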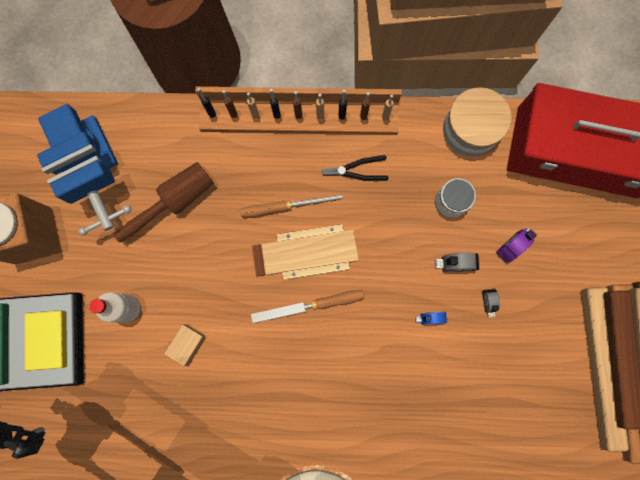

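View pics/scene0.png

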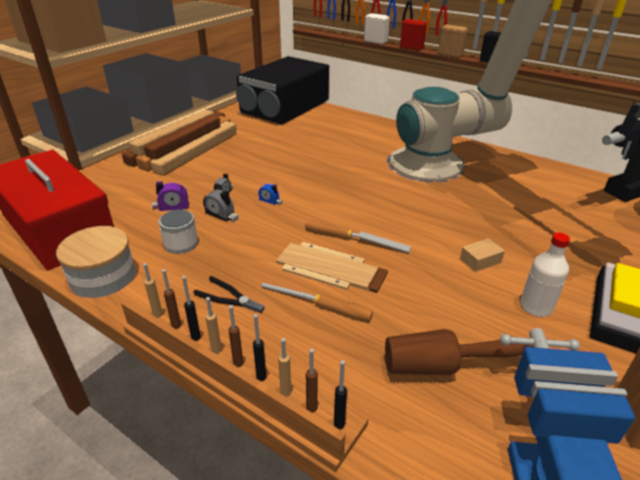

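```bash
cat > h.py <<'E'
import numpy as np,cv2
from scipy.spatial.transform import Rotation as R
from rig import r,effector,status,cams
def ray(n,p,z):
    i=cams.camera_info(n); M=cv2.Rodrigues(i["rvec"])[0]; c=-M.T@i["tvec"]
    d=M.T@np.array([(p[0]-i["cx"])/i["fx"],(p[1]-i["cy"])/i["fy"],1.]); return c+d*(z-c[2])/d[2]
def pix(n,X):
    i=cams.camera_info(n); K=np.array([[i["fx"],0,i["cx"]],[0,i["fy"],i["cy"]],[0,0,1.]])
    return cv2.projectPoints(np.float64(X).reshape(-1,1,3),i["rvec"],i["tvec"],K,None)[0].reshape(-1,2)
def crop(im,x0,y0,w,h,s): return cv2.resize(im[y0:y0+h,x0:x0+w],None,fx=s,fy=s,interpolation=cv2.INTER_CUBIC)
E
python3 - <<'E'
from h import *
im=cv2.imread("pics/top0.png"); sc=cv2.imread("pics/scene0.png")
a=crop(im,240,220,130,65,6)       # 780x390
b=crop(im,425,240,65,35,6)        # 390x210
c=crop(sc,195,175,65,35,6)
cv2.imwrite("pics/c1.png",np.vstack([a,np.hstack([b,c])]))
hsv=cv2.cvtColor(im,cv2.COLOR_BGR2HSV)
for p in [(260,260),(300,252),(350,247),(290,237),(243,250),(460,262),(440,263),(400,240)]: print(p,hsv[p[1],p[0]])
# case: low saturation blob
m=np.zeros(im.shape[:2],np.uint8); m[240:285,425:488]=(hsv[240:285,425:488,1]<90)*255
cs=cv2.findContours(m,0,1)[0]
for k in cs:
    if cv2.contourArea(k)>30: print(cv2.minAreaRect(k))
# panel light wood
for lo,hi,nm in [((8,60,190),(30,150,255),"light")]:
    m=np.zeros(im.shape[:2],np.uint8); m[220:285,240:370]=cv2.inRange(hsv,lo,hi)[220:285,240:370]
    for k in cv2.findContours(m,0,1)[0]:
        if cv2.contourArea(k)>100: print(nm,cv2.contourArea(k),cv2.minAreaRect(k))
m=np.zeros(im.shape[:2],np.uint8); m[220:285,240:275]=(hsv[220:285,240:275,2]<150)*255
for k in cv2.findContours(m,0,1)[0]:
    if cv2.contourArea(k)>50: print("lip",cv2.contourArea(k),cv2.minAreaRect(k))
E
```

```text
(260, 260) [ 10 159 117]
(300, 252) [ 17 118 232]
(350, 247) [ 18 112 241]
(290, 237) [ 18 102 230]
(243, 250) [ 13 157 184]
(460, 262) [ 14  19 150]
(440, 263) [ 24  24 214]
(400, 240) [ 13 157 193]
((456.5, 261.5), (17.0, 43.0), 90.0)
light 3785.0 ((309.60101318359375, 251.98434448242188), (46.46120834350586, 94.42171478271484), 81.17961883544922)
lip 243.5 ((258.3599548339844, 260.0199890136719), (31.536964416503906, 9.192388534545898), 81.8698959350586)
```

View pics/c1.png

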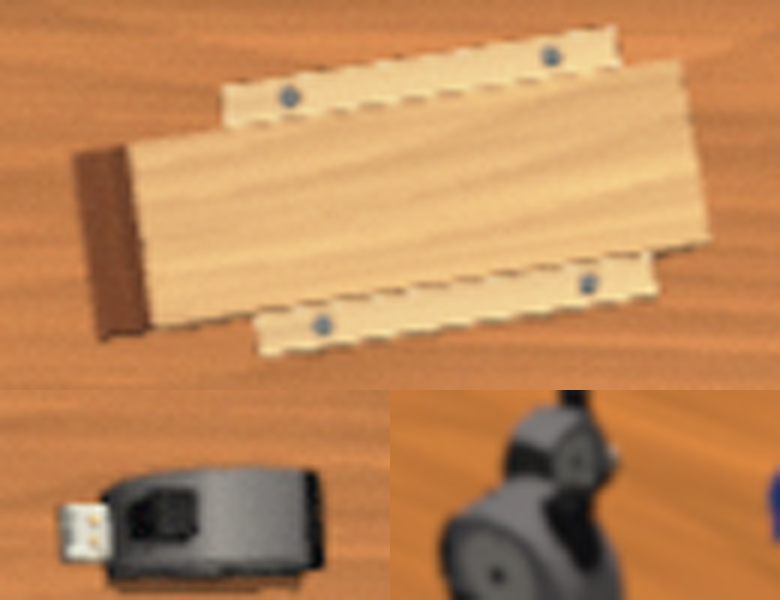

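Run:
```python
from h import *
np.set_printoptions(precision=4,suppress=True)
A=lambda x,y:((x+.5)/6+240-.5,(y+.5)/6+220-.5)
B=lambda x,y:((x+.5)/6+425-.5,(y-390+.5)/6+240-.5)
P=[ray("top",A(*p),.009) for p in [(682,62),(711,241),(74,153),(100,340)]]
ne=(P[0]+P[1])/2; fe=(P[2]+P[3])/2
print(P,"\nnear",ne,"far",fe,"L",np.linalg.norm(fe-ne),"yaw",np.degrees(np.arctan2(*(fe-ne)[1::-1])),np.degrees(np.arctan2(*(P[1]-P[3])[1::-1])),np.degrees(np.arctan2(*(P[0]-P[2])[1::-1])), "w",np.linalg.norm(P[0]-P[1]),np.linalg.norm(P[2]-P[3]))
print("bladetip",[ray("top",B(*p),.013) for p in [(60,503),(60,562),(112,503),(112,560)]])
print("lock",[ray("top",B(*p),.072) for p in [(128,488),(132,541),(198,487),(198,538)]])
print("tail",[ray("top",B(*p),.04) for p in [(322,470),(322,568)]])
print("sides",[ray("top",B(*p),.055) for p in [(150,470),(300,468),(150,573),(300,570)]])
```

```text
[array([ 0.6253, -0.0716,  0.009 ]), array([ 0.5579, -0.0832,  0.009 ]), array([0.5861, 0.1559, 0.009 ]), array([0.516 , 0.1434, 0.009 ])] 
near [ 0.5916 -0.0774  0.009 ] far [0.5511 0.1497 0.009 ] L 0.23065377338584417 yaw 100.133174793842 -79.5231622473305 -80.2100281443708 w 0.06839731772146615 0.07116157896540697
bladetip [array([ 0.5641, -0.2528,  0.013 ]), array([ 0.5421, -0.2526,  0.013 ]), array([ 0.5645, -0.272 ,  0.013 ]), array([ 0.5433, -0.2718,  0.013 ])]
lock [array([ 0.5628, -0.2653,  0.072 ]), array([ 0.544 , -0.2665,  0.072 ]), array([ 0.5637, -0.2899,  0.072 ]), array([ 0.5456, -0.2897,  0.072 ])]
tail [array([ 0.5749, -0.3422,  0.04  ]), array([ 0.5392, -0.3416,  0.04  ])]
sides [array([ 0.5716, -0.2769,  0.055 ]), array([ 0.5734, -0.3303,  0.055 ]), array([ 0.5346, -0.2765,  0.055 ]), array([ 0.5368, -0.3297,  0.055 ])]
```

```bash
cat >> h.py <<'E'
from math import sin,cos,radians as rad
NE=np.array([.5916,-.0774,.009]); FE=np.array([.5511,.1497,.009]); YAW=np.arctan2(*(FE-NE)[1::-1])
U=np.array([cos(YAW),sin(YAW),0]); L=np.linalg.norm(FE-NE)
GRIP=np.array([-.006,0,.034])
def tape_R(yaw,p): return R.from_euler('ZY',[yaw,p]).as_matrix()
def tool(org,Rt,flip=1,g=0.,dz=.005):
    """TCP pose gripping a tape with base centre org, frame Rt; g tilts the tool in the tape frame"""
    Rg=Rt@R.from_euler('Y',g).as_matrix()
    T=np.column_stack([flip*Rg[:,0],-flip*Rg[:,1],-Rg[:,2]])
    return org+Rt@GRIP-Rg[:,2]*dz,T
def hooked(e,pd,hc=.002,dx=0.):
    """tape base centre & frame: hook tip against the far face, blade out e, pitch pd deg"""
    p=rad(pd); Rt=tape_R(YAW,p)
    H=FE+U*(.010*sin(p)+dx)+[0,0,hc]
    return H-Rt@np.array([.050+e,0,.011]),Rt
TO=np.array([.5545,-.305,0]); TY=rad(91.7)
E
python3 - <<'E'
from h import *
np.set_printoptions(precision=2,suppress=True)
for f in (1,-1):
  for gd in (0,-20,20):
    g=rad(gd); print("flip",f,"g",gd)
    for nm,(o,Rt) in {"grasp":(TO,tape_R(TY,0)),"lift":(TO+[0,0,.12],tape_R(TY,0)),"pre":hooked(0,43,.06,.01),"hook":hooked(0,43),"mid":hooked(.1,10),"end":hooked(.25,0)}.items():
        print(nm,r.ik(*tool(o,Rt,f,g)))
E
```

```text
flip 1 g 0
grasp [-0.62  0.54  1.65 -0.    0.94 -0.65]
lift [-0.62  0.43  1.51 -0.    1.2  -0.65]
pre [ 0.52  0.54  1.66 -0.72  1.32  0.67]
hook [ 0.51  0.61  1.72 -0.76  1.22  0.75]
mid [-0.01  0.44  1.79 -0.22  0.89 -0.05]
end [-0.36  0.53  1.68 -0.    0.93 -0.53]
flip 1 g -20
grasp [-0.75  0.65  1.5   0.26  1.26 -0.9 ]
lift [-0.75  0.54  1.37  0.25  1.48 -0.84]
pre [ 0.36  0.43  1.68 -0.43  1.15  0.39]
hook [ 0.34  0.49  1.75 -0.47  1.02  0.44]
mid [-0.21  0.47  1.74  0.19  1.01 -0.5 ]
end [-0.51  0.62  1.56  0.29  1.2  -0.82]
flip 1 g 20
grasp [-0.46  0.51  1.8  -0.47  0.72 -0.14]
lift [-0.46  0.38  1.66 -0.38  0.97 -0.29]
pre [ 0.62  0.7   1.65 -0.93  1.53  0.87]
hook [ 0.61  0.77  1.68 -0.95  1.46  0.96]
mid [ 0.19  0.5   1.82 -0.66  0.95  0.44]
end [-0.18  0.51  1.79 -0.48  0.77 -0.02]
flip -1 g 0
grasp [-0.62  0.54  1.65 -0.    0.94  2.49]
lift [-0.62  0.43  1.51 -0.    1.2   2.49]
pre [ 0.52  0.54  1.66 -0.72  1.32 -2.47]
hook [ 0.51  0.61  1.72 -0.76  1.22 -2.39]
mid None
end [-0.36  0.53  1.68 -0.    0.93  2.61]
flip -1 g -20
grasp [-0.75  0.65  1.5   0.26  1.26  2.25]
lift [-0.75  0.54  1.37  0.25  1.48  2.3 ]
pre None
hook [ 0.34  0.49  1.75 -0.47  1.02 -2.7 ]
mid [-0.21  0.47  1.74  0.19  1.01  2.65]
end [-0.51  0.62  1.56  0.29  1.2   2.32]
flip -1 g 20
grasp None
lift None
pre [ 0.62  0.7   1.65 -0.93  1.53 -2.27]
hook [ 0.61  0.77  1.68 -0.95  1.46 -2.19]
mid [ 0.19  0.5   1.82 -0.66  0.95 -2.7 ]
end None
```

Run:
```python
from h import *
p,T=tool(TO,tape_R(TY,0))
r.reach(p+[0,0,.10],T); effector.grip(.72); 
print("hit",r.move_l(p,vel=.12,threshold=8))
effector.grip(0.,60); s=status.read_state(); print(s["tool_pos"]-p,s["width"],s["clock"],s["ft_force"])
r.move_l(p+[0,0,.09],vel=.2)
o,Rt=hooked(0,43,.06,.012); r.reach(*tool(o,Rt))
o,Rt=hooked(0,43,.014,.008); r.move_l(*tool(o,Rt),vel=.12)
im=[cams.camera(n)[:,:,::-1] for n in("top","scene")]
for n,i in zip(("top","scene"),im): cv2.imwrite(f"pics/{n}1.png",i)
h=pix("scene",FE)[0].astype(int); h2=pix("top",FE)[0].astype(int); print(h,h2,status.read_state()["clock"],status.read_state()["ft_force"])
cv2.imwrite("pics/c2.png",np.hstack([crop(im[1],h[0]-60,h[1]-70,100,100,4),crop(im[0],h2[0]-50,h2[1]-50,100,100,4)]))
```

```text
hit False
[ 0.00074866 -0.00043667  0.00112649] 0.38846768417123384 4.9667 [-0.35704534 -0.32824917  5.66448366]
[381 278] [254 260] 7.8667 [ 0.33009565 -0.40746564 -3.70326501]
```

View pics/c2.png

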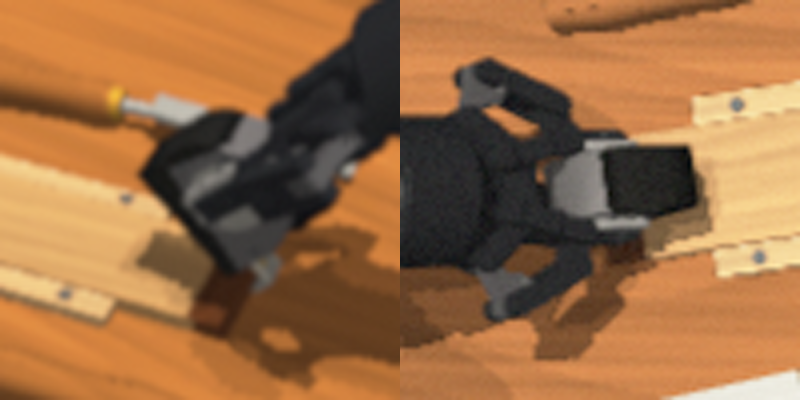

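Run:
```python
from h import *
np.set_printoptions(precision=3,suppress=True)
o,Rt=hooked(0,43,.014,.008); print("pred hook mid",pix("scene",o+Rt@[.052,0,.008]),"seen ~(387,275.5)")
def go(e,pd,hc,dx=0,vel=.05,th=None):
    h=r.move_l(*tool(*hooked(e,pd,hc,dx)),vel=vel,threshold=th); s=status.read_state()
    print(e,pd,"hit",h,"F along panel %.2f z %.2f"%(s["ft_force"]@U,s["ft_force"][2]),s["clock"]); return h
print(status.read_state()["ft_force"]@U)
if not go(0,43,.002,.008,.04,4):
    go(0,43,.002,0,.03,6)
    go(.015,38,.003,0,.04)
    go(.03,30,.003,0,.04)
im=[cams.camera(n)[:,:,::-1] for n in("top","scene")]
h=pix("scene",FE)[0].astype(int); h2=pix("top",FE)[0].astype(int)
cv2.imwrite("pics/c3.png",np.hstack([crop(im[1],h[0]-60,h[1]-70,100,100,4),crop(im[0],h2[0]-50,h2[1]-50,100,100,4)]))
```

```text
pred hook mid [[388.898 276.91 ]] seen ~(387,275.5)
-0.45909020663029737
0 43 hit False F along panel -0.49 z -3.26 8.3167
0 43 hit True F along panel 3.49 z -1.82 8.625
0.015 38 hit False F along panel 5.04 z -3.05 9.3083
0.03 30 hit False F along panel 4.61 z -1.71 10.0
```

View pics/c3.png

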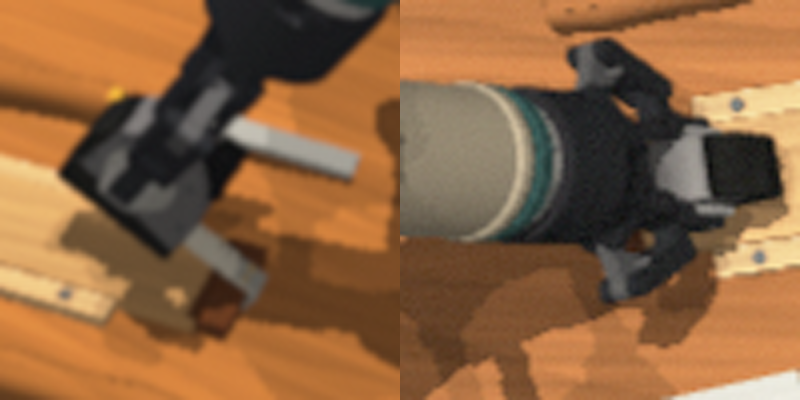

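Run:
```python
from h import *
np.set_printoptions(precision=3,suppress=True)
def go(e,pd,hc,dx=0,vel=.05,th=None):
    h=r.move_l(*tool(*hooked(e,pd,hc,dx)),vel=vel,threshold=th); s=status.read_state()
    print(e,pd,"hit",h,"F along panel %.2f z %.2f"%(s["ft_force"]@U,s["ft_force"][2]),s["clock"]); return h
for e,pd,hc in [(.05,22,.003),(.08,16,.003),(.12,11,.003),(.16,8.5,.003),(.2,7,.003),(.248,5,.003)]: go(e,pd,hc,vel=.06)
go(.25,0,.007,vel=.04)
im=[cams.camera(n)[:,:,::-1] for n in("top","scene")]
a=crop(im[0],235,200,200,100,3.5); b=crop(im[1],220,200,200,90,3.5)
cv2.imwrite("pics/c4.png",np.vstack([a[:300],b[:300]]))
```

```text
0.05 22 hit False F along panel 4.16 z -1.62 10.7083
0.08 16 hit False F along panel 3.61 z -3.74 11.45
0.12 11 hit False F along panel 3.32 z -4.90 12.3417
0.16 8.5 hit False F along panel 3.96 z -4.53 13.1917
0.2 7 hit False F along panel 3.90 z -4.69 14.025
0.248 5 hit False F along panel 4.36 z -4.75 15.0083
0.25 0 hit False F along panel 4.45 z -6.10 15.7333
```

View pics/c4.png

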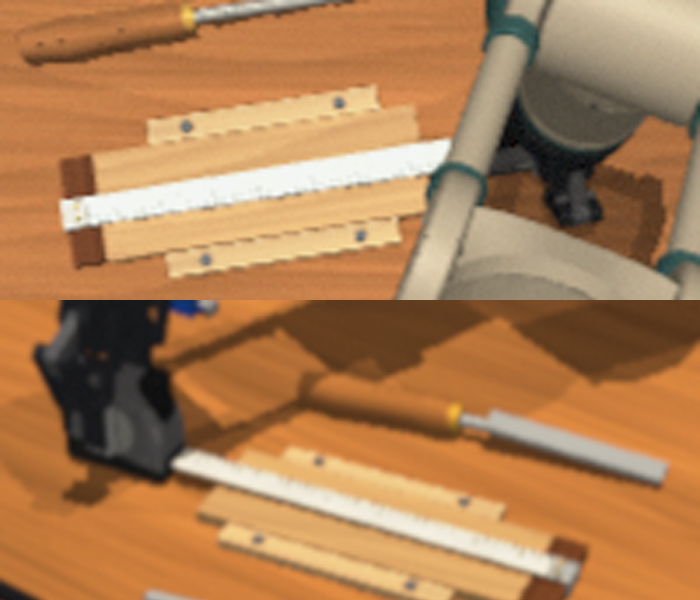

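Run:
```python
from h import *
np.set_printoptions(precision=4,suppress=True)
def st(m):
    s=status.read_state(); print(m,"F U %.2f z %.2f"%(s["ft_force"]@U,s["ft_force"][2]),s["tool_pos"],s["clock"]); return s["tool_pos"]
st("start"); p,T=tool(*hooked(.25,0,-.004))
print(r.move_l(p,T,vel=.015,threshold=4)); p=st("down")
p=p+[0,0,.0005]; 
r.move_l(p+U*.020,vel=.04); p=st("fwd20")
print(r.move_l(p+U*.022,vel=.015,threshold=5)); p=st("touch")
```

```text
start F U 3.68 z -6.32 [ 0.6049 -0.1513  0.0343] 15.8333
True
down F U -0.89 z 6.56 [ 0.6047 -0.1508  0.0301] 16.2583
fwd20 F U 6.22 z -0.56 [ 0.6006 -0.1292  0.0302] 16.8583
True
touch F U -1.57 z 5.40 [ 0.5984 -0.1169  0.0302] 17.8333
```

Run:
```python
from h import *
s=status.read_state(); print(s["ft_force"]@U,s["ft_force"][2],s["tool_pos"]); 
im=cams.camera("scene")[:,:,::-1]; q=pix("scene",NE)[0].astype(int); print(q)
cv2.imwrite("pics/c5.png",crop(im,q[0]-55,q[1]-45,80,70,8))
```

```text
-1.5704001726679568 5.403096873952296 [ 0.59841133 -0.11690467  0.03016246]
[283 250]
```

View pics/c5.png

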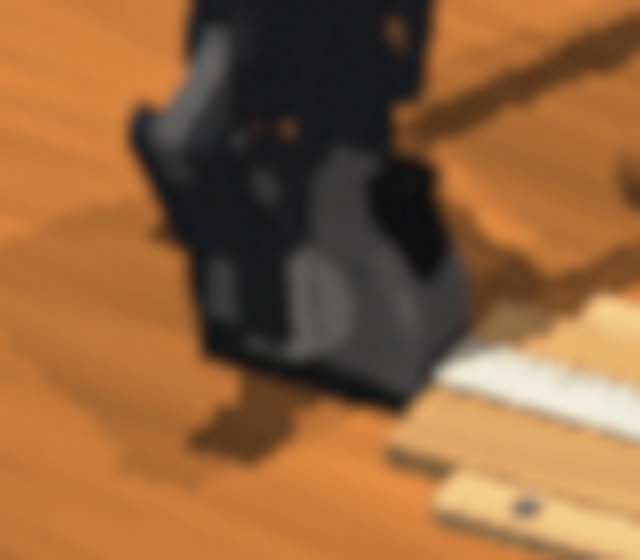

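Run:
```python
from h import *
s=status.read_state(); Rt=tape_R(YAW,0)
print("rot err",np.round(s["tcp_rot"]-tool(FE,Rt)[1],3).ravel())
o=s["tool_pos"]+[0,0,.005]-Rt@GRIP; print("org",o,"front to near end",(NE-o)@U-.036,"lat",(o-NE)@np.array([-U[1],U[0],0]))
q=pix("scene",NE)[0].astype(int); c=lambda X:np.round((pix("scene",X)-(q-[55,45]))*8)
V=Rt[:,1]
for n,X in {"base front corner":o+Rt@[.036,-.017,0],"base rear":o+Rt@[-.036,-.017,0],"panel corner top":NE-V*.035,"panel corner bottom":NE-V*.035-[0,0,.009],"end@tape side top":NE-V*.017,"end@tape side bot":NE-V*.017-[0,0,.009],"panel far-side top":NE+V*.035}.items(): print(n,c(X))
```

```text
rot err [-0.    -0.    -0.007 -0.     0.     0.005  0.006 -0.006  0.   ]
org [ 0.59736316 -0.11098365  0.0011771 ] front to near end -0.001926170353073138 lat 0.00022249106198424113
base front corner [[420. 421.]]
base rear [[194. 354.]]
panel corner top [[381. 434.]]
panel corner bottom [[383. 460.]]
end@tape side top [[412. 397.]]
end@tape side bot [[414. 423.]]
panel far-side top [[498. 295.]]
```

Run:
```python
from h import *
def st(m):
    s=status.read_state(); print(m,"F U %.2f z %.2f"%(s["ft_force"]@U,s["ft_force"][2]),np.round(s["tool_pos"],4),s["clock"]); return s["tool_pos"]
p=st("a")
for k in range(4):
    p=p+[0,0,.0005]; r.move_l(p,vel=.01); q=st("up")
    if status.read_state()["ft_force"][2]<-2: break
p0=p; print(r.move_l(p+U*.012,vel=.01,threshold=5)); q=st("fwd"); print("adv",(q-p0)@U)
```

```text
a F U -1.18 z 6.13 [ 0.5984 -0.1169  0.0302] 17.8833
up F U 0.86 z -2.77 [ 0.5985 -0.1169  0.0302] 18.3333
True
fwd F U 0.56 z 5.78 [ 0.5985 -0.1169  0.0302] 18.7
adv -1.3346048051442422e-05
```

Run:
```python
from h import *
def st(m):
    s=status.read_state(); print(m,"F U %.2f z %.2f"%(s["ft_force"]@U,s["ft_force"][2]),np.round(s["tool_pos"],4),s["clock"]); return s["tool_pos"],s["ft_force"]
p,_=st("a"); z=p[2]
for k in range(5):
    z+=.0004; t=np.array([p[0],p[1],z]); r.move_l(t,vel=.01); r.dwell(.1); q,f=st("up %.4f"%z)
    if f[2]<-1: break
for k in range(8):
    t=t+U*.001; r.move_l(t,vel=.01); r.dwell(.1); q,f=st("fwd %d"%(k+1)); print(" adv mm",1e3*(q-p)@U)
    if f@U<-2.5: break
```

```text
a F U 0.56 z 5.78 [ 0.5985 -0.1169  0.0302] 18.7
up 0.0306 F U -0.22 z -2.62 [ 0.5984 -0.1169  0.0303] 19.1
fwd 1 F U -5.15 z -5.13 [ 0.5984 -0.1169  0.0303] 19.45
 adv mm 0.03393194550800229
```

Run:
```python
from h import *
r.move_l(status.read_state()["tool_pos"],vel=.02)
effector.grip(.6); s=status.read_state(); p=s["tool_pos"]; print(s["width"],s["ft_force"],s["clock"])
r.move_l([p[0],p[1],.16],vel=.2); effector.grip(0.,40)
r.reach(np.array([.60,-.33,.25]),s["tcp_rot"])
im=[cams.camera(n)[:,:,::-1] for n in("top","scene")]
for n,i in zip(("top","scene"),im): cv2.imwrite(f"pics/{n}6.png",i)
q=pix("scene",NE)[0].astype(int); q2=pix("top",NE)[0].astype(int); print(q,q2,status.read_state()["clock"])
cv2.imwrite("pics/c6.png",np.hstack([crop(im[1],q[0]-45,q[1]-45,66,70,6),crop(im[0],q2[0]-20,q2[1]-35,66,70,6)]))
```

```text
0.598570987100569 [ 0.52788385  0.55539216 -0.55670862] 20.0167
[283 250] [355 244] 22.375
```

View pics/c6.png

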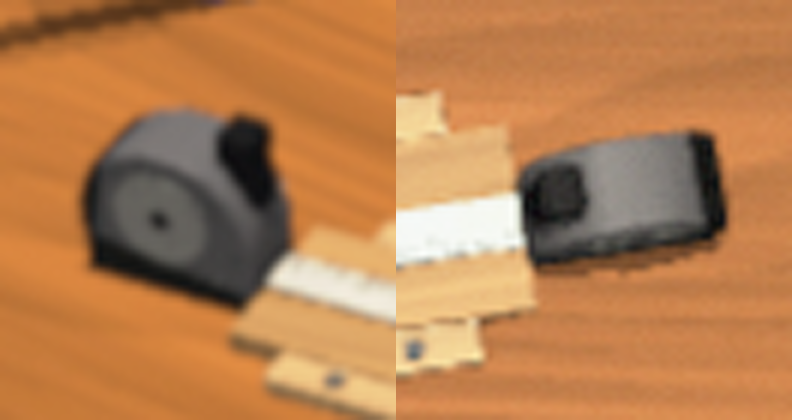

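Run:
```python
from h import *
lp=ray("top",((166+.5)/6+335-.5,(194+.5)/6+209-.5),.072); print("lock seen",lp,"pred",NE-U*.011)
T=tool(FE,tape_R(YAW,0))[1]
x=.5*(lp+NE-U*.011)+U*.001; x[2]=.100
r.reach(x+[0,0,.04],T); r.move_l(x,vel=.1); r.dwell(.2); b=status.read_state()["ft_force"][2]
x[2]=.0895; r.move_l(x,vel=.03); n=0
while n<60:
    x[2]-=.0003; r.move_l(x,vel=.01); r.dwell(.05); s=status.read_state(); f=s["ft_force"]-[0,0,b]; n+=1
    if n%3==0 or f[2]>8: print("cmd %.4f z %.4f F %.2f lat %.2f t %.1f"%(x[2],s["tool_pos"][2],f[2],np.hypot(*f[:2]),s["clock"]))
    if f[2]>13 or s["clock"]>55: break
```

```text
lock seen [ 0.59126945 -0.08804602  0.072     ] pred [ 0.59353122 -0.08822915  0.009     ]
cmd 0.0886 z 0.0886 F -1.50 lat 1.40 t 25.6
cmd 0.0877 z 0.0877 F 0.50 lat 0.46 t 26.5
cmd 0.0868 z 0.0868 F -0.22 lat 0.93 t 27.4
cmd 0.0859 z 0.0861 F 2.12 lat 0.48 t 28.3
cmd 0.0850 z 0.0854 F 5.11 lat 2.52 t 29.2
cmd 0.0841 z 0.0846 F 5.20 lat 1.89 t 30.1
cmd 0.0832 z 0.0838 F 6.79 lat 3.10 t 31.0
cmd 0.0823 z 0.0830 F 6.89 lat 4.02 t 31.9
cmd 0.0814 z 0.0821 F 7.77 lat 5.45 t 32.8
cmd 0.0811 z 0.0818 F 8.10 lat 5.40 t 33.1
cmd 0.0808 z 0.0816 F 8.52 lat 6.56 t 33.4
cmd 0.0805 z 0.0812 F 8.46 lat 5.78 t 33.7
cmd 0.0802 z 0.0810 F 8.76 lat 6.51 t 34.0
cmd 0.0799 z 0.0807 F 8.94 lat 8.21 t 34.3
cmd 0.0796 z 0.0806 F 9.74 lat 7.43 t 34.6
cmd 0.0793 z 0.0806 F 11.44 lat 6.59 t 34.9
cmd 0.0790 z 0.0805 F 12.73 lat 8.22 t 35.2
cmd 0.0787 z 0.0805 F 13.59 lat 7.41 t 35.5
```

Run:
```python
from h import *
s=status.read_state(); x=s["tool_pos"].copy()
print(s["ft_force"],x); x[2]=.0785; r.move_l(x,vel=.01); r.dwell(.2); s=status.read_state(); print("press",s["ft_force"],s["tool_pos"])
x[2]=.16; r.move_l(x,vel=.1); r.reach(np.array([.60,-.33,.25]),s["tcp_rot"]); r.dwell(.5)
im=[cams.camera(n)[:,:,::-1] for n in("top","scene")]
q=pix("scene",NE)[0].astype(int); q2=pix("top",NE)[0].astype(int); print(status.read_state()["clock"])
a=np.hstack([crop(im[1],q[0]-45,q[1]-45,66,60,6),crop(im[0],q2[0]-20,q2[1]-35,66,60,6)])
cv2.imwrite("pics/c7.png",np.vstack([a,crop(im[0],240,225,132,38,6)]))
```

```text
[-3.91914212  6.28910208 13.68966997] [ 0.59182512 -0.08482858  0.08047115]
press [-4.5370957   1.18010214 14.60631851] [ 0.59188558 -0.08460226  0.08045851]
38.6417
```

View pics/c7.png

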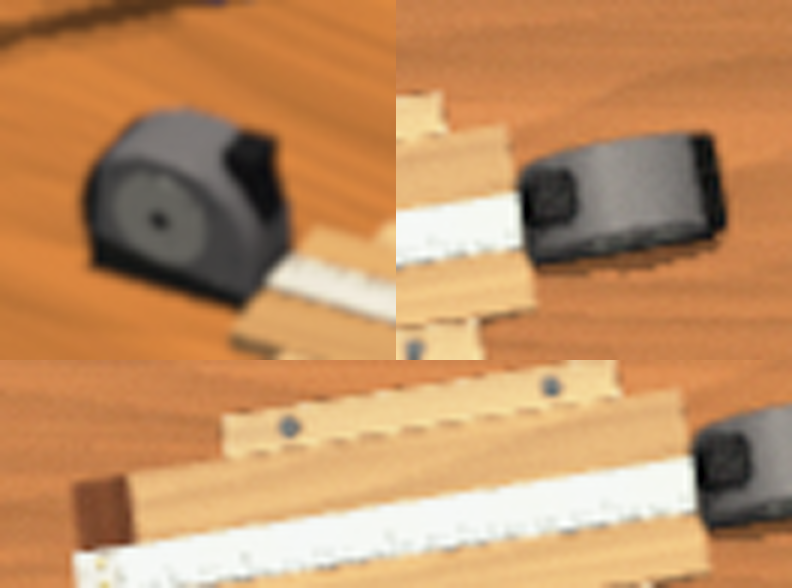

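The lock is visibly lower and further forward. The case stands against the plain end, and the blade runs straight to the hook over the lipping. I'm handing in.

```bash
python3 -c "
from rig import r
print(r.finish_job())"
```

```text
the job is handed in; nothing more can be done
None
```

The panel is measured and the job is handed in at about 39 s on the robot's clock. I gripped the larger grey tape and hooked it over the lipped end with its nose about 43° down. I drew it back past the plain end, stood it on the bench, eased it up against that end and let go, then pressed the lock.

**Checks that passed:**
- **Against the plain end:** before release, commanding another 1 mm forward moved nothing and raised the push to about 5 N.
- **Lock:** it went down about 5.5 mm and came up hard. The peak press was about 14.6 N, within the 12 to 18 N asked.
- **Last pictures:** the hook is over the lipping, the case is against the plain end, the lock is down and the robot is clear of everything.

**Less certain:**
- **First touch:** the force trip as the case came up was unclear because of friction on the bench, and one picture read as a gap of several mm. The 1 mm push settled it as contact.
- **Bench load:** the case bore on the bench with about 10 to 12 N for a moment while I slid it up.
- **Blade reading:** I had no direct reading of it. The images put the panel's overall length at about 0.231 m.

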